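Hold the heart stencil over the coffee for dusting

TASK

Take the heart stencil, the one with the red handle, out of its wooden dock, carry it high over the canister and pepper mill standing in between, and hold it level and centred about a centimetre above the rim of the coffee mug, with its red handle pointing straight away from the mug's own handle so that I can steady the mug while I dust cocoa through the heart. The stencil must not touch the mug, and the mug, the other stencil and everything else on the worktop must stay where they are. Finish while still holding it there, quite still: do not put it down or let go.

Things in the scene. Friction and masses are not known exactly. Their poses are not given: they have to be found in the camera images.
- heart_stencil: stencil with a heart cut out and a RED handle. Steel disc 92 mm across, 2 mm thick; origin at the centre of its underside. A strip rises from the disc to a handle along the stencil's own -x: 16 mm wide, 12 high, x = -63 to -143 mm, z = 8 to 20 mm. 60 to 130 g, mostly in the disc. Starts level in either well of the dock, handle overhanging the dock's front, its middle 45 mm above the worktop.
- heart_stencil_grip (a point): middle of the red handle: 103 mm from the disc's centre along the stencil's -x, 14 mm above the disc's underside
- star_stencil: the other stencil, same size and frame, with a star cut out and a BLACK handle; lies in the dock's other well and stays there
- dock: dark wood dock, fixed, 112 (x) by 236 (y) by 36 mm high on rubber feet; origin at the centre of its underside. Two round wells, 96 mm across and 5 mm deep (floor 31 mm above the worktop), centred at y = +58 and -58 mm. The stencils' handles stick out over its front edge, to its -x
- mug: green coffee mug, loose, about 240 g, 97 mm high, upright. Origin on the worktop; its round body (78 mm outside diameter) is centred 19 mm from the origin along the mug's +y; its handle sticks out to the mug's -y, as far as 58 mm from the origin
- mug_mouth (a point): centre of the mug's mouth at the height of the rim, 97 mm above the worktop; axes as the mug's: the mug's handle lies to -y, so the stencil's handle belongs to +y
- french_press: glass french press with a black handle, 225 mm high, 100 x 149 mm, near the back; origin under its middle; stays
- canister: cream canister with a wooden lid, 107 mm across, 140 mm high, stands between dock and mug; origin under its middle; stays
- pepper_mill: wooden pepper mill, 58 mm across, 170 mm high, stands between dock and mug; origin under its middle; stays
- salt_shaker: glass and grey salt shaker, 44 mm across, 90 mm high, stands at the front between dock and mug; origin under its middle; stays
- kitchen_timer: cream and black wind-up timer, 67 mm across, 54 mm high, at the back; origin under its middle; stays

How it is judged:
By the outcome, as a careful person would: the job done as asked, in the order asked, and still so for the second after the job is handed in, while the arm keeps its last pose, push and grip.
It also fails if it takes over 54 s, if anything falls off the work surface, if the arm or the gripper's body presses on something with over 40 N, if the wrist force passes 120 N, or if a joint passes its speed limit or range.

ROBOT

A 6-joint arm with a two-finger parallel gripper is mounted at the origin on a cart in front of the work surface, level with it; the furniture and walls round the work are solid. World frame = base frame: x ahead of the robot, y to its left, z up, the work surface at z = 0. Lengths are in m, angles in rad, forces in N, time in s.
With the tool pointing down it reaches from about 0.375 to 0.9 m from the base axis. Payload 3.1 kg.
Tool frame: the origin (TCP) lies midway between the tips of the shut fingers; the grasp point (between the pads) lies 19 mm behind it (manip.grip_depth is the distance from the TCP to the grasp point, in m); z points along the fingers, y is the line along which they close (so a half turn about z gives the same grasp; the last joint's range is limited). The gripper opens to 85 mm and grips with 20 to 120 N. Pads are 22 mm wide; open, the fingers measure 114 mm over their backs; the gripper's body (76 mm by 85 mm) begins 54 mm behind the grasp point. The pads swing forward as they close: fully open they stand 13 mm farther back than shut.
Start: joints at [-1.321, 0.527, 1.433, -0, 1.181, -0.178], TCP at [0.259, -0.569, 0.231] pointing down, gripper open.
Joint ranges: [-3.08, 3.08], [-0.75, 2.2], [0.22, 2.44], [-1.43, 4.57], [0, 2.65], [-2.85, 2.85]. Speed limits (rad/s): [2.79, 2.79, 3.14, 3.14, 3.14, 3.14].

INTERFACE

Orientations are given as a unit quaternion [x, y, z, w].
In Python, from station import telemetry, snapshot, manip gives the robot as it stands. The module is installed in compiled form; this text tells all that it offers.
- The arm moves only by the shell command python3 -m crank 'ROWS' [OPENING] [FORCE]. ROWS is text: rows parted by semicolons, each of 6 numbers parted by spaces: the shift along the tool's x, y, z as a fraction of full scale, then the turn, a rotation vector about the tool's x, y, z as a fraction of full scale. A call has exactly 5 rows; each row shifts and turns the commanded pose from where the row before left it, along the tool's axes as they then stand; what a row does not reach is not made up. Full scale, the value 1, is 4 cm for a shift and 90 degrees for a turn. A row lasts 1/10 s, in which the tool goes at most 50 mm and 8.59 degrees, less where a joint would pass 70% of its speed; a pose out of reach is approached as far as the arm can. A call with a number of a shift or a turn outside -1 to 1 is refused whole. A call with a gripper value outside its range is refused whole. OPENING is the opening, from -1 (shut) to 1 (fully open), set as the call begins (- or left out, the last holds). The fingers move at their own pace and stop on an object; FORCE is the grip in N (left out, the last holds). Time passes only in rows, so rows that do not move let the fingers close, or fill a call up. It gives the time, the measured TCP pose, the force, the opening and the grip force at its end, in the units of the state.
- telemetry.sense(): the state, without advancing time (a new reading comes with each control period).
- snapshot(name): name is "side" or "top"; returns a dict with "image" (420x560x3 uint8, red, green, blue), "depth" (420x560 float32, m along the optical axis (not along the pixel's ray), 0 where there is no reading), "camera_matrix" (3x3 intrinsics, pixels), "rvec" (rotation vector, rad) and "tvec" (3), from world to camera coordinates, as OpenCV has them. Camera axes: x right, y down, z forward; pixel columns grow to the right and rows downward; lengths in m; the calibration is good to about 2 mm. A picture is of the moment at which its call begins.
- manip.sign_off(): hands the job in; it is judged then, once.
The state is a dict: "t": time; "q": joint angles; "qd": joint speeds; "tau": joint torques, N m; "tcp_pos": TCP position; "tool_rot": TCP orientation; "force": force on the tool from outside, world axes, zero at the start; "ft_torque": the same for the moment, N m; "finger_gap": opening from 0.0 (shut) to 1.0 (fully open); "gripper_force": force on a finger pad.
Only numpy, scipy, OpenCV 4.12 (cv2) and the standard library are available. Lean on these libraries where they do the work, as an engineer would, in place of code of your own. Each camera call takes 0.05 s, during which the arm holds its last target. There are 200 camera calls.

## Working session

There is one attempt and no reset: what is moved stays moved. The work goes in short steps, Python scripts to look and compute and a shell command to move; the robot and the scene stay as the last step left them, time stands still between calls to the robot, and variables do not carry over. Pictures are saved under pics/ and viewed, at most 10 in all, crops included, and the job is handed in when it is done.

```bash
mkdir -p pics; cat > h.py <<'E'
import numpy as np, cv2, pickle
from station import telemetry, snapshot, manip
from scipy.spatial.transform import Rotation as R
def snap(n):
    s=snapshot(n); pickle.dump(s,open(f'{n}.pkl','wb')); return s
def load(n): return pickle.load(open(f'{n}.pkl','rb'))
def pts(s):
    K=s['camera_matrix'];d=s['depth'];v,u=np.indices(d.shape)
    c=np.stack([(u-K[0,2])/K[0,0]*d,(v-K[1,2])/K[1,1]*d,d],-1)
    M=cv2.Rodrigues(np.array(s['rvec'],float))[0]
    return (c-np.ravel(s['tvec']))@M
def ray(s,u,v):
    K=s['camera_matrix'];M=cv2.Rodrigues(np.array(s['rvec'],float))[0]
    o=-M.T@np.ravel(s['tvec']); d=M.T@np.array([(u-K[0,2])/K[0,0],(v-K[1,2])/K[1,1],1]); return o,d
def onplane(s,u,v,z):
    o,d=ray(s,u,v); return o+d*(z-o[2])/d[2]
E
python3 - <<'E'
from h import *
im=[snap(n) for n in('top','side')]
for n,s in zip(('top','side'),im):
    cv2.imwrite(f'pics/{n}0.png',s['image'][...,::-1]); print(n,ray(s,280,210))
t=telemetry.sense(); print(t['t'],t['tcp_pos'],t['tool_rot'],t['finger_gap'],manip.grip_depth)
E
```

```text
top (array([ 0.40683029, -0.00509652,  1.39186302]), array([ 0.14971377, -0.02814377, -0.98843043]))
side (array([ 0.43708505, -0.86534683,  0.47469317]), array([ 0.14354713,  0.90010705, -0.41135006]))
0.1 [ 0.25916208 -0.56801785  0.23044511] [ 9.77207131e-01  2.12285828e-01 -3.73496813e-05 -9.74474159e-04] 1.0002350281828642 0.0187
```

View pics/top0.png

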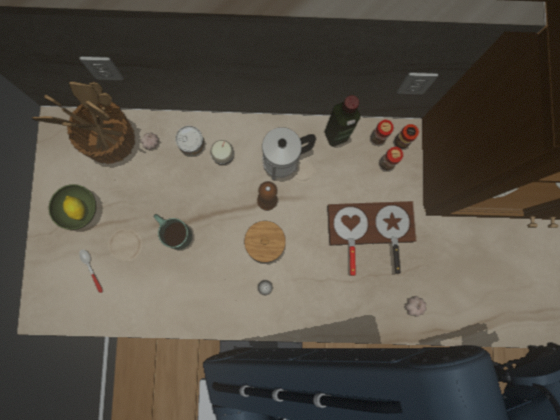

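View pics/side0.png

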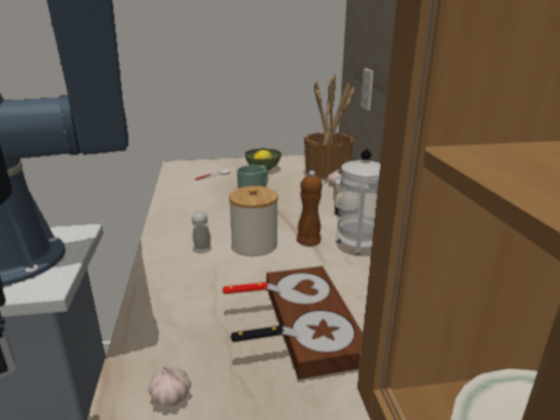

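The top view shows the heart disc at about (350,222) with its red handle running to (352,272). The mug is at (175,233) with its handle towards (158,218). The canister (265,242), pepper mill (267,193) and salt shaker (265,287) stand between them. The side view shows the red handle at (245,288) and the heart disc at (303,288).

```bash
python3 - <<'E'
from h import *
np.set_printoptions(precision=4,suppress=True)
T,S=load('top'),load('side')
PT,PS=pts(T),pts(S)
def redm(s,box):
    h=cv2.cvtColor(s['image'],cv2.COLOR_RGB2HSV); m=((h[...,0]<6)|(h[...,0]>174))&(h[...,1]>170)&(h[...,2]>90)
    b=np.zeros_like(m);b[box[1]:box[3],box[0]:box[2]]=1; return m&b
for n,s,P,b in(('top',T,PT,(335,235,370,285)),('side',S,PS,(215,275,275,300))):
    m=redm(s,b);v,u=np.nonzero(m);p=P[m];r=cv2.minAreaRect(np.c_[u,v].astype(np.float32))
    print(n,'red',m.sum(),'px',u.mean(),v.mean(),r,'depth med',np.median(p,0),p.min(0),p.max(0))
# triangulate centroid
def tri(a,b):
    (o1,d1),(o2,d2)=ray(T,*a),ray(S,*b); A=np.c_[d1,-d2]; k=np.linalg.lstsq(A,o2-o1,rcond=None)[0]
    p,q=o1+k[0]*d1,o2+k[1]*d2; return (p+q)/2,np.linalg.norm(p-q)
c=[np.argwhere(redm(*x)).mean(0)[::-1] for x in((T,(335,235,370,285)),(S,(215,275,275,300)))]
print('handle tri',tri(*c))
def ell(s,box,sel):
    sub=np.zeros(s['image'].shape[:2],np.uint8);x0,y0,x1,y1=box;sub[y0:y1,x0:x1]=sel[y0:y1,x0:x1]
    cs=max(cv2.findContours(sub,cv2.RETR_EXTERNAL,cv2.CHAIN_APPROX_NONE)[0],key=cv2.contourArea)
    return cv2.fitEllipse(cv2.convexHull(cs)),cs[:,0]
def white(s): 
    h=cv2.cvtColor(s['image'],cv2.COLOR_RGB2HSV); return ((h[...,1]<50)&(h[...,2]>120)).astype(np.uint8)
for lab,bt,bs in(('heart',(331,203,371,239),(275,270,332,305)),('star',(373,203,413,239),(290,308,358,352))):
    e1,_=ell(T,bt,white(T));e2,_=ell(S,bs,white(S))
    print(lab,e1,e2,tri(e1[0],e2[0]),onplane(T,*e1[0],.033))
# mug: depth
z=PT[...,2]
box=np.zeros(z.shape,bool);box[200:262,140:205]=1
m=box&(z>.085)&(z<.115)
p=PT[m];print('mug rim',m.sum(),np.median(p[:,2]),p.min(0),p.max(0))
print('circle',cv2.minEnclosingCircle(p[:,:2].astype(np.float32)))
m=box&(z>.02);p=PT[m];print('mug all',p.min(0),p.max(0))
hsv=cv2.cvtColor(T['image'],cv2.COLOR_RGB2HSV);g=(hsv[...,0]>50)&(hsv[...,0]<100)&(hsv[...,1]>50)&box
print('green',g.sum())
v,u=np.nonzero(g);q=np.c_[u,v]
print(PT[g][:,2].min(),PT[g][:,2].max())
big=[cv2.resize(x['image'][y0:y1,x0:x1],None,fx=k,fy=k,interpolation=cv2.INTER_CUBIC) for x,(x0,y0,x1,y1),k in((T,(140,200,210,260),5),(T,(320,190,420,290),4))]
H=400;o=np.zeros((H,750,3),np.uint8);o[:300,:350]=big[0];o[:400,350:]=big[1];cv2.imwrite('pics/crop.png',o[...,::-1])
for n,c,zh in(('canister',(265,242),.14),('mill',(267,190),.17),('salt',(265,287),.09),('press',(282,150),.225)):print(n,onplane(T,*c,zh))
E
```

```text
top red 84 px 352.0238095238095 260.7142857142857 ((352.12469482421875, 260.4937744140625), (27.06618881225586, 3.5955088138580322), 87.1375961303711) depth med [ 0.4768 -0.2403  0.0522] [ 0.4068 -0.2461  0.0456] [ 0.515  -0.0051  1.3919]
side red 245 px 244.64489795918368 287.68163265306123 ((244.69284057617188, 287.61993408203125), (6.123427391052246, 43.644195556640625), 83.21102905273438) depth med [ 0.4751 -0.2469  0.05  ] [ 0.4371 -0.8653  0.018 ] [ 0.519  -0.1877  0.4747]
handle tri (array([ 0.4766, -0.2414,  0.0464]), np.float64(0.0028077954746642325))
heart ((350.1988525390625, 223.1985321044922), (32.674560546875, 33.511695861816406), 109.21309661865234) ((302.2742919921875, 288.12518310546875), (30.090404510498047, 53.79743194580078), 92.65526580810547) (array([ 0.5798, -0.2382,  0.0327]), np.float64(0.003860238189453247)) [ 0.5817 -0.2384  0.033 ]
star ((392.126220703125, 221.8155517578125), (31.927810668945312, 33.26923370361328), 133.2918701171875) ((322.25103759765625, 330.9889831542969), (39.852176666259766, 63.25874328613281), 95.56790924072266) (array([ 0.5872, -0.3545,  0.0322]), np.float64(0.0038284719737194757)) [ 0.589  -0.3546  0.033 ]
mug rim 213 0.09469860654306725 [0.4974 0.1973 0.0852] [0.5841 0.2894 0.1042]
circle ((0.5459518432617188, 0.24595075845718384), 0.05452180653810501)
mug all [ 0.4068 -0.0051  0.0215] [0.5878 0.2912 1.3919]
green 2
0.09174607183430185 0.09412060199615703
canister [ 0.5138 -0.005   0.14  ]
mill [ 0.6414 -0.0061  0.17  ]
salt [ 0.4017 -0.0085  0.09  ]
press [ 0.7304 -0.0395  0.225 ]
```

View pics/crop.png

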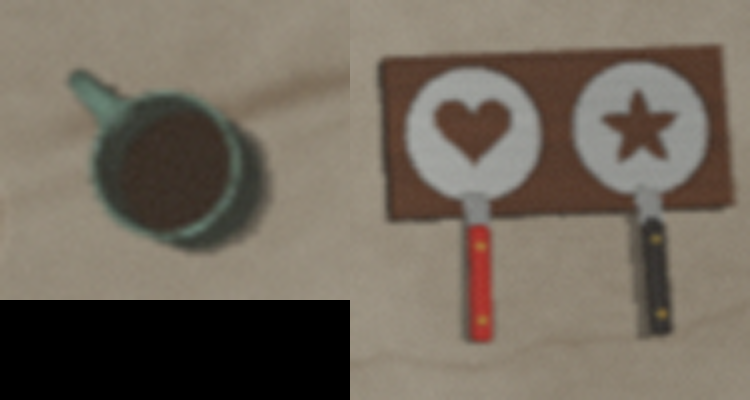

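The crop shows the mug rim centred near full-image (173.6,233.5), with its handle tip at about (155.5,215). The heart's handle runs straight down the image. Next I measure the mug properly.

```bash
cat >> h.py <<'E'
def plan(target_grip, yaw, pitch=0.):
    """needed shift/turn (tool axes, row units) to bring grasp point to target with tool x at yaw, pointing down"""
    t=telemetry.sense(); Q=R.from_quat(t['tool_rot']); p=np.array(t['tcp_pos'])
    W=R.from_euler('z',yaw)*R.from_euler('y',pitch)*R.from_euler('x',np.pi); tp=np.array(target_grip)+W.apply([0,0,manip.grip_depth])
    print('t',round(t['t'],2),'tcp',p,'->',tp,'world d',tp-p)
    print('shift units, tool axes now',Q.inv().apply(tp-p)/.04,'turn units',(Q.inv()*W).as_rotvec()/(np.pi/2),'gap',t['finger_gap'],'F',t['force'])
E
python3 - <<'E'
from h import *
np.set_printoptions(precision=4,suppress=True)
T,S=load('top'),load('side')
def mask(s,box):
    l=cv2.cvtColor(s['image'],cv2.COLOR_RGB2LAB).astype(int); x0,y0,x1,y1=box
    m=np.zeros(l.shape[:2],np.uint8); m[y0:y1,x0:x1]=(l[y0:y1,x0:x1,1]<124)*255; return m
m=mask(T,(140,200,210,260)); o=m[200:260,140:210]
cs,_=cv2.findContours(m,cv2.RETR_EXTERNAL,cv2.CHAIN_APPROX_NONE);c=max(cs,key=cv2.contourArea)[:,0]
print(m.astype(bool).sum(),c.min(0),c.max(0))
# rays of the rim on z=.097; robust circle fit of radius .039
p=np.array([onplane(T,*q,.097)[:2] for q in c.astype(float)])
from scipy.optimize import least_squares
r=least_squares(lambda x:np.hypot(*(p-x[:2]).T)-x[2],[.545,.235,.039],loss='cauchy',f_scale=.001); print('rim',r.x)
d=np.hypot(*(p-r.x[:2]).T); h=p[d>.046]; print('handle pts',h.mean(0),len(h),d.max())
# handle pixels on plane at mid height
v,u=np.nonzero(m); 
for z in(.06,.08):
    a=np.array([onplane(T,x,y,z)[:2] for x,y in zip(u,v)]); dd=np.hypot(*(a-r.x[:2]).T); w=(a-r.x[:2])[(dd>.046)&((a-r.x[:2])[:,0]>0)&((a-r.x[:2])[:,1]>0)]
    print(z,len(w),np.degrees(np.arctan2(*w.mean(0)[::-1])),np.hypot(*w.T).max())
ms=mask(S,(225,160,280,200)); v,u=np.nonzero(ms); print('side',ms.astype(bool).sum(),u.min(),u.max(),v.min(),v.max())
P=pts(T);k=(m>0);zz=P[...,2][k];print('mask z pct',np.percentile(zz,[5,25,50,75,95]))
# rim height from side: cast rays of top rim row to vertical plane through the mug centre
oo,dd=ray(S,(u.min()+u.max())/2,v.min()); kk=(r.x[1]+.035-oo[1])/dd[1]; print('rim far z',oo+kk*dd)
oo_=[np.degrees(np.arctan2(-.2384+.2414,.5810-.4766))];print('heart yaw',oo_)
cv2.imwrite('pics/m.png',cv2.resize(np.hstack([o,ms[160:200,225:280].repeat(1,0) if 0 else np.zeros((60,1),np.uint8)]),None,fx=6,fy=6,interpolation=0))
plan([.477,-.241,.12],np.radians(1.7))
E
```

```text
217 [154 215] [188 247]
rim [0.5346 0.2357 0.0367]
handle pts [0.5735 0.2788] 16 0.06860370050604438
0.06 69 51.41079282317159 0.07816920866109811
0.08 49 49.17065059529673 0.07299393417191415
side 732 237 277 160 186
mask z pct [0.0313 0.0891 0.0941 0.0973 0.1009]
rim far z [0.5533 0.2707 0.1116]
heart yaw [np.float64(1.6459774975640504)]
t 0.1 tcp [ 0.2592 -0.568   0.2304] -> [ 0.477  -0.241   0.1013] world d [ 0.2178  0.327  -0.1291]
shift units, tool axes now [ 8.3459 -5.1729  3.2414] turn units [-0.0012  0.      0.2535] gap 1.0002350281828642 F [ 0.2336 -0.3058 -0.0031]
```

View pics/m.png

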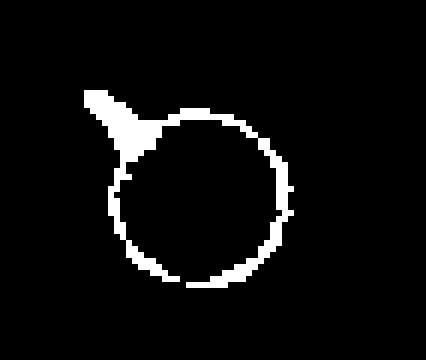

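```bash
python3 -m crank '0 0 0 0 0 0.085; 0 0 0 0 0 0.085; 0 0 0 0 0 0.084; 0.2 -0.28 0 0 0 0; 0.4 -0.57 0 0 0 0' 1 && python3 -m crank '0.4 -0.57 0 0 0 0; 0.4 -0.57 0 0 0 0; 0.4 -0.57 0 0 0 0; 0.4 -0.57 0 0 0 0; 0.4 -0.57 0 0 0 0' && python3 -m crank '0.4 -0.57 0.2 0 0 0; 0.4 -0.57 0.2 0 0 0; 0.4 -0.57 0.2 0 0 0; 0.4 -0.57 0.2 0 0 0; 0.4 -0.57 0.2 0 0 0'
python3 - <<'E'
from h import *
np.set_printoptions(precision=4,suppress=True)
T=load('top'); P=pts(T)
plan([.477,-.241,.12],np.radians(1.7))
l=cv2.cvtColor(T['image'],cv2.COLOR_RGB2LAB).astype(int);m=np.zeros(l.shape[:2],bool);m[200:260,140:210]=l[200:260,140:210,1]<124
c=np.array([.5346,.2357]);p=P[m];p=p[(p[:,2]>.02)&(p[:,2]<.2)];d=p[:,:2]-c
w=(np.hypot(*d.T)>.047)&(d.sum(1)>.03);q=p[w];print('handle depth pts',len(q),q.mean(0),q[:,2].min(),q[:,2].max(),np.degrees(np.arctan2(*d[w].mean(0)[::-1])))
for r in np.arange(.045,.085,.006):
    k=w&(abs(np.hypot(*d.T)-r)<.004); 
    if k.any(): print(r,k.sum(),np.median(p[k],0),np.degrees(np.arctan2(*np.median(d[k],0)[::-1])))
S=load('side');PS=pts(S)[160:200,230:275].reshape(-1,3);PS=PS[(abs(PS[:,0]-.535)<.06)&(abs(PS[:,1]-.236)<.06)&(PS[:,2]>.03)]
print('side pts',len(PS),PS.min(0),PS.max(0),np.median(PS,0))
E
```

```text
t: 0.6
tcp_pos: [0.282, -0.5343, 0.2308]
tool_rot: [1.0, 0.015, -0.0, 0.0]
force: [0.2, -0.3, -0.8]
finger_gap: 1.001
gripper_force: 0.0
t: 1.1
tcp_pos: [0.3597, -0.4154, 0.2311]
tool_rot: [1.0, 0.016, -0.0, -0.001]
force: [0.4, 0.4, 0.2]
finger_gap: 0.998
gripper_force: 0.0
t: 1.6
tcp_pos: [0.436, -0.2992, 0.1909]
tool_rot: [1.0, 0.016, -0.0, -0.0]
force: [0.4, 0.3, 0.3]
finger_gap: 1.004
gripper_force: 0.0
t 1.6 tcp [ 0.436  -0.2992  0.1909] -> [ 0.477  -0.241   0.1013] world d [ 0.041   0.0582 -0.0896]
shift units, tool axes now [ 1.0713 -1.419   2.2407] turn units [-0.0006  0.0002  0.0017] gap 1.004499894209295 F [0.3689 0.3209 0.306 ]
handle depth pts 39 [0.5731 0.2788 0.0897] 0.08021756504049783 0.09521505507721306 48.26528162498488
0.045 6 [0.5663 0.2717 0.0913] 48.67159921959927
0.051 15 [0.568  0.2729 0.0917] 48.05134656952646
0.056999999999999995 13 [0.5729 0.2792 0.0907] 48.62430641067356
0.063 10 [0.5762 0.2823 0.0892] 48.233637247351844
0.06899999999999999 8 [0.5787 0.2871 0.0864] 49.34904497343859
0.07499999999999998 1 [0.582  0.2912 0.0802] 49.46426716389737
side pts 641 [0.4936 0.1909 0.0316] [0.5866 0.2943 0.098 ] [0.5342 0.2154 0.0813]
```

```bash
python3 -m crank '0.36 -0.47 0.4 0 0 0; 0.36 -0.47 0.4 0 0 0; 0.35 -0.48 0.4 0 0 0; 0 0 0.4 0 0 0; 0 0 0.4 0 0 0' && python3 -m crank '0 0 0.24 0 0 0; 0 0 0 0 0 0; 0 0 0 0 0 0; 0 0 0 0 0 0; 0 0 0 0 0 0'
python3 - <<'E'
from h import *
np.set_printoptions(precision=4,suppress=True)
s=snap('side');cv2.imwrite('pics/s1.png',cv2.resize(s['image'][200:380,180:380],None,fx=3,fy=3)[...,::-1])
plan([.477,-.241,.045],np.radians(1.7))
E
```

```text
t: 2.1
tcp_pos: [0.477, -0.2413, 0.1107]
tool_rot: [1.0, 0.017, -0.0, -0.0]
force: [1.0, -0.9, 0.3]
finger_gap: 0.997
gripper_force: 0.0
t: 2.6
tcp_pos: [0.4772, -0.2439, 0.1025]
tool_rot: [1.0, 0.014, 0.001, 0.001]
force: [-0.1, -0.1, 0.2]
finger_gap: 0.995
gripper_force: 0.0
t 2.65 tcp [ 0.4771 -0.2439  0.1024] -> [ 0.477  -0.241   0.0263] world d [-0.0001  0.0029 -0.0761]
shift units, tool axes now [-0.0037 -0.0733  1.9033] turn units [ 0.0006 -0.0007 -0.0006] gap 0.9957056526026324 F [ 0.2735 -0.2917  0.3326]
```

View pics/s1.png

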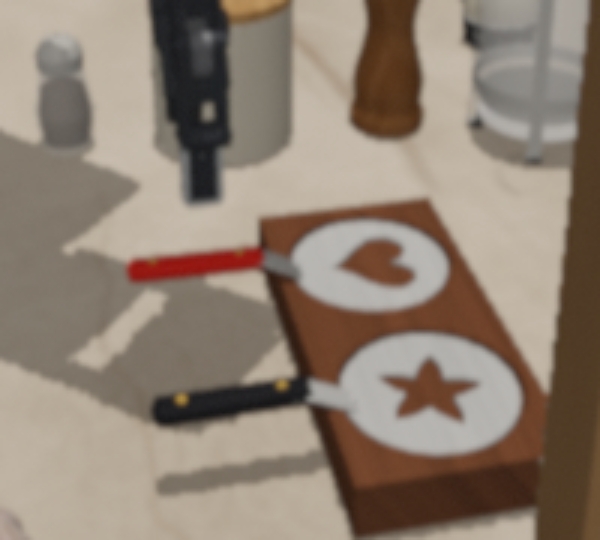

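The gripper is directly above the red handle, whose middle is at about crop (197,263), and the view is clear. I descend with the small y correction.

```bash
python3 -m crank '0 -0.07 0.4 0 0 0; 0 0 0.4 0 0 0; 0 0 0.4 0 0 0; 0 0 0.4 0 0 0; 0 0 0.3 0 0 0' && python3 -m crank '0 0 0 0 0 0; 0 0 0 0 0 0; 0 0 0 0 0 0; 0 0 0 0 0 0; 0 0 0 0 0 0'
python3 - <<'E'
from h import *
np.set_printoptions(precision=4,suppress=True)
plan([.477,-.241,.045],np.radians(1.7))
E
```

```text
t: 3.15
tcp_pos: [0.4768, -0.2408, 0.0252]
tool_rot: [1.0, 0.014, 0.0, 0.0]
force: [-0.2, 0.9, 0.9]
finger_gap: 1.001
gripper_force: 0.0
t: 3.65
tcp_pos: [0.4771, -0.2409, 0.0263]
tool_rot: [1.0, 0.014, 0.0, 0.0]
force: [0.4, -0.7, -0.2]
finger_gap: 0.998
gripper_force: 0.0
t 3.65 tcp [ 0.4771 -0.2409  0.0263] -> [ 0.477  -0.241   0.0263] world d [-0.0001 -0.0001 -0.    ]
shift units, tool axes now [-0.0017  0.0036  0.0006] turn units [ 0.0005 -0.0006 -0.0005] gap 0.9975569141299861 F [ 0.4091 -0.6946 -0.1588]
```

Close on the handle.

```bash
Z='0 0 0 0 0 0; 0 0 0 0 0 0; 0 0 0 0 0 0; 0 0 0 0 0 0; 0 0 0 0 0 0'; python3 -m crank '0 0 0 0 0 0; 0 0 0 0 0 0; 0 0 0 0 0 0; 0 0 0 0 0 0; 0 0 0 0 0 0' -1 70 && python3 -m crank '0 0 0 0 0 0; 0 0 0 0 0 0; 0 0 0 0 0 0; 0 0 0 0 0 0; 0 0 0 0 0 0'  && python3 -m crank '0 0 0 0 0 0; 0 0 0 0 0 0; 0 0 0 0 0 0; 0 0 0 0 0 0; 0 0 0 0 0 0'
```

```text
t: 4.15
tcp_pos: [0.4768, -0.2407, 0.0257]
tool_rot: [1.0, 0.014, 0.0, 0.0]
force: [0.7, 0.7, 0.9]
finger_gap: 0.174
gripper_force: 69.7
t: 4.65
tcp_pos: [0.4768, -0.2406, 0.0257]
tool_rot: [1.0, 0.014, 0.0, 0.0]
force: [0.5, -0.1, 0.5]
finger_gap: 0.175
gripper_force: 69.4
t: 5.15
tcp_pos: [0.4768, -0.2406, 0.0257]
tool_rot: [1.0, 0.014, 0.0, 0.0]
force: [1.0, 0.7, 1.3]
finger_gap: 0.17
gripper_force: 69.4
```

```bash
python3 -m crank '0 0 -0.1 0 0 0; 0 0 -0.15 0 0 0; 0 0 -0.2 0 0 0; 0 0 -0.3 0 0 0; 0 0 -0.35 0 0 0' - 90 && python3 -m crank '0 0 -0.4 0 0 0; 0 0 -0.5 0 0 0; 0 0 -0.5 0 0 0; 0 0 -0.5 0 0 0; 0 0 -0.5 0 0 0'  && python3 -m crank '0 0 -0.5 0 0 0; 0 0 -0.5 0 0 0; 0 0 -0.5 0 0 0; 0 0 -0.4 0 0 0; 0 0 -0.2 0 0 0'
python3 - <<'E'
from h import *
np.set_printoptions(precision=4,suppress=True)
for n in('side','top'):
    s=snap(n);P=pts(s);h=cv2.cvtColor(s['image'],cv2.COLOR_RGB2HSV)
    m=(h[...,1]<60)&(h[...,2]>95)&(abs(P[...,0]-.58)<.06)&(abs(P[...,1]+.24)<.06)&(P[...,2]>.2)&(P[...,2]<.32)
    p=P[m];print(n,len(p))
    if len(p)>20:
        c=p.mean(0);n_=np.linalg.svd(p-c)[2][2];print(c,n_*np.sign(n_[2]))
s=load('side');cv2.imwrite('pics/s2.png',s['image'][...,::-1])
plan([.477,-.241,.27],np.radians(1.7))
E
```

```text
t: 5.65
tcp_pos: [0.4766, -0.2405, 0.0706]
tool_rot: [1.0, 0.014, -0.0, -0.0]
force: [-0.1, 1.6, -0.3]
finger_gap: 0.167
gripper_force: 90.5
t: 6.15
tcp_pos: [0.4766, -0.2405, 0.1676]
tool_rot: [1.0, 0.014, 0.0, 0.0]
force: [0.3, -0.4, -1.4]
finger_gap: 0.165
gripper_force: 90.5
t: 6.65
tcp_pos: [0.4771, -0.2409, 0.2522]
tool_rot: [1.0, 0.014, 0.001, 0.001]
force: [-0.4, 0.6, -0.8]
finger_gap: 0.168
gripper_force: 90.5
side 782
[ 0.5754 -0.2431  0.2596] [0.0207 0.001  0.9998]
top 811
[ 0.5838 -0.2351  0.2607] [0.0064 0.0033 1.    ]
t 6.75 tcp [ 0.4771 -0.2409  0.2514] -> [ 0.477  -0.241   0.2513] world d [-0.0001 -0.0001 -0.0001]
shift units, tool axes now [-0.003   0.002   0.0015] turn units [ 0.0013 -0.0015 -0.0005] gap 0.1698209622278969 F [-0.2624 -0.5235 -0.5756]
```

View pics/s2.png

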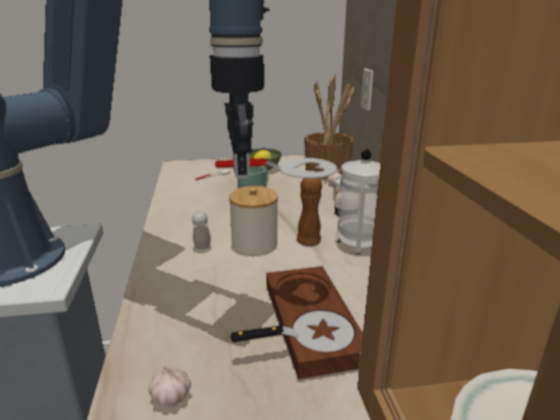

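The heart stencil is held level, with its disc at about (307,168). The star stencil is still in the dock at (323,330). Next is the carry at this height, then the turn.

```bash
python3 -m crank '0 -0.16 0 0 0 0; 0 -0.3 0 0 0 0; 0 -0.5 0 0 0 0; 0 -0.5 0 0 0 0; 0 -0.5 0 0 0 0' && python3 -m crank '0 -0.5 0 0 0 0; 0 -0.5 0 0 0 0; 0 -0.5 0 0 0 0; 0 -0.5 0 0 0 0; 0 -0.5 0 0 0 0' && python3 -m crank '0 -0.5 0 0 0 0; 0 -0.5 0 0 0 0; 0 -0.5 0 0 0 0; 0 -0.5 0 0 0 0; 0 -0.5 0 0 0 0' && python3 -m crank '0 -0.5 0 0 0 0; 0 -0.5 0 0 0 0; 0 -0.5 0 0 0 0; 0 -0.5 0 0 0 0; 0 -0.5 0 0 0 0' && python3 -m crank '0 -0.3 0 0 0 -0.02; 0 -0.2 0 0 0 -0.04; 0 0 0 0 0 -0.06; 0 0 0 0 0 -0.06; 0 0 0 0 0 -0.06' && python3 -m crank '0 0 0 0 0 -0.06; 0 0 0 0 0 -0.06; 0 0 0 0 0 -0.06; 0 0 0 0 0 -0.05; 0 0 0 0 0 -0.03' && python3 -m crank '0 0 0 0 0 -0.02; 0 0 0 0 0 0; 0 0 0 0 0 0; 0 0 0 0 0 0; 0 0 0 0 0 0'
python3 - <<'E'
from h import *
np.set_printoptions(precision=4,suppress=True)
plan([.4657,.1578,.27],np.radians(48.5))
for n in('side','top'):
    s=snap(n);P=pts(s);h=cv2.cvtColor(s['image'],cv2.COLOR_RGB2HSV)
    m=(h[...,1]<60)&(h[...,2]>95)&(abs(P[...,0]-.53)<.06)&(abs(P[...,1]-.23)<.06)&(P[...,2]>.2)&(P[...,2]<.32)
    p=P[m];print(n,len(p))
    if len(p)>20:
        c=p.mean(0);n_=np.linalg.svd(p-c)[2][2];print(c,n_*np.sign(n_[2]))
o=np.vstack([cv2.resize(load('top')['image'][170:290,120:320],None,fx=3,fy=3)[:300],cv2.resize(load('side')['image'][100:200,150:350],None,fx=3,fy=3)]);cv2.imwrite('pics/s3.png',o[...,::-1])
E
```

```text
t: 7.25
tcp_pos: [0.4735, -0.1602, 0.2486]
tool_rot: [1.0, 0.014, -0.001, -0.001]
force: [-0.3, -0.5, -0.5]
finger_gap: 0.169
gripper_force: 90.5
t: 7.75
tcp_pos: [0.4704, -0.0603, 0.2487]
tool_rot: [1.0, 0.015, -0.001, -0.001]
force: [0.5, 0.2, -0.1]
finger_gap: 0.173
gripper_force: 90.5
t: 8.25
tcp_pos: [0.4673, 0.0395, 0.2488]
tool_rot: [1.0, 0.015, -0.001, -0.0]
force: [-0.2, -0.2, 0.1]
finger_gap: 0.168
gripper_force: 90.5
t: 8.75
tcp_pos: [0.4642, 0.1392, 0.2487]
tool_rot: [1.0, 0.015, -0.001, -0.0]
force: [-0.2, 0.5, -1.2]
finger_gap: 0.167
gripper_force: 90.5
t: 9.25
tcp_pos: [0.4641, 0.1579, 0.2491]
tool_rot: [0.979, 0.204, -0.001, -0.0]
force: [0.3, -0.1, -0.0]
finger_gap: 0.166
gripper_force: 90.7
t: 9.75
tcp_pos: [0.4641, 0.1577, 0.2491]
tool_rot: [0.917, 0.398, -0.001, -0.0]
force: [0.2, 0.1, -0.7]
finger_gap: 0.162
gripper_force: 90.7
t: 10.25
tcp_pos: [0.4649, 0.1576, 0.2496]
tool_rot: [0.912, 0.41, -0.0, -0.0]
force: [-0.2, 0.5, -0.4]
finger_gap: 0.165
gripper_force: 90.6
t 10.25 tcp [0.4649 0.1576 0.2496] -> [0.4657 0.1578 0.2513] world d [0.0008 0.0002 0.0017]
shift units, tool axes now [ 0.017   0.0118 -0.0418] turn units [-0.0001  0.0001 -0.0005] gap 0.1649570720135195 F [-0.16    0.5012 -0.4493]
side 185
[0.5338 0.2256 0.2569] [0.032  0.0192 0.9993]
top 436
[0.5584 0.2347 0.2575] [-0.0067 -0.0032  1.    ]
```

View pics/s3.png

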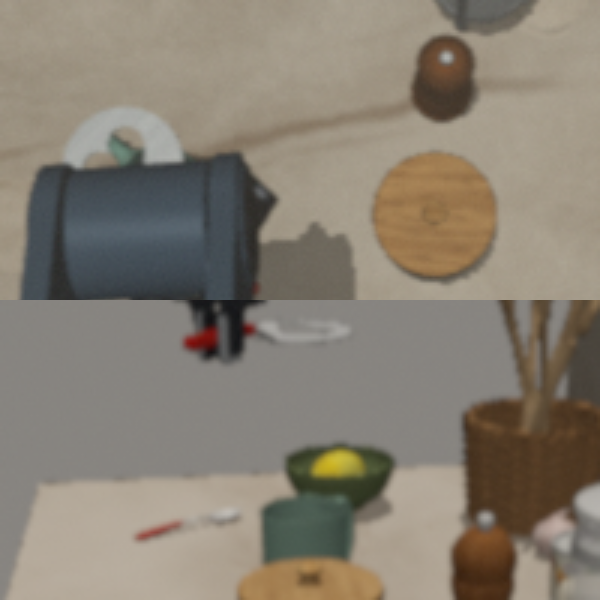

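The disc sits over the mug: top crop (125,150), with the mug handle showing through the heart. The side crop shows the disc at (305,332), roughly level, with the mug below at (308,530). I fit the disc's circle in both views to check centring.

```bash
cat > disc.py <<'E'
from h import *
from scipy.optimize import least_squares
np.set_printoptions(precision=4,suppress=True)
def disc(n,z,c0,new=True):
    s=snap(n) if new else load(n);P=pts(s)
    h=cv2.cvtColor(s['image'],cv2.COLOR_RGB2HSV)
    w=(h[...,1]<60)&(h[...,2]>95)&(abs(P[...,2]-z)<.025)&(np.hypot(P[...,0]-c0[0],P[...,1]-c0[1])<.065)
    m=cv2.morphologyEx(w.astype(np.uint8),cv2.MORPH_OPEN,np.ones((2,2),np.uint8))
    v,u=np.nonzero(w); print(n,len(u),'z by depth',np.median(P[w][:,2]))
    cs=np.vstack(cv2.findContours(w.astype(np.uint8),cv2.RETR_EXTERNAL,cv2.CHAIN_APPROX_NONE)[0])[:,0]
    p=np.array([onplane(s,*q.astype(float),z)[:2] for q in cs])
    # keep outer arc points only (beyond the cut-out and not along the arm)
    p=p[np.hypot(*(p-c0).T)>.036]
    r=least_squares(lambda x:np.hypot(*(p-x).T)-.0455,c0,loss='cauchy',f_scale=.0015)
    print(' centre',r.x,'res',np.median(abs(r.fun)),len(p)); return r.x
E
python3 - <<'E'
from disc import *
c=np.array([.534,.2357])
disc('top',.2575,c,False);disc('side',.2575,c,False)
# tilt of the red handle in side view: ends
s=load('side');P=pts(s);h=cv2.cvtColor(s['image'],cv2.COLOR_RGB2HSV)
m=((h[...,0]<6)|(h[...,0]>174))&(h[...,1]>170)&(h[...,2]>70)&(P[...,2]>.2)&(P[...,2]<.32)
p=P[m];print(len(p));q=p[:,:2]@np.array([np.cos(.846),np.sin(.846)]);print(np.polyfit(q,p[:,2],1),np.degrees(np.arctan(np.polyfit(p[:,0],p[:,1],1))),p.mean(0))
E
```

```text
top 436 z by depth 0.25742661800434535
 centre [0.5348 0.2337] res 0.0005384232623740041 62
side 181 z by depth 0.25646254682341507
 centre [0.5319 0.2264] res 0.0015175213347585967 55
51
[0.0251 0.2619] [ 45.7889 -18.1086] [0.4534 0.139  0.2721]
```

```bash
python3 -m crank '0 0 0.15 0 0 0; 0 0 0.3 0 0 0; 0 0 0.35 0 0 0; 0 0 0.35 0 0 0; 0 0 0.35 0 0 0' && python3 -m crank '0 0 0.35 0 0 0; 0 0 0.35 0 0 0; 0 0 0.3 0 0 0; 0 0 0.25 0 0 0; 0 0 0.2 0 0 0' && python3 -m crank '0.02 0 0.1 0 0 0; 0 0 0.08 0 0 0; 0 0 0.05 0 0 0; 0 0 0 0 0 0; 0 0 0 0 0 0'
python3 - <<'E'
from disc import *
c=np.array([.535,.235])
t=telemetry.sense();print(t['tcp_pos'])
z=t['tcp_pos'][2]+.0075
disc('top',z,c);disc('side',z,c)
plan([.4657,.158,.1025+.0187],np.radians(48.5))
s=load('side')['image'];o=np.vstack([cv2.resize(load('top')['image'][170:290,120:320],None,fx=3,fy=3)[:250],cv2.resize(s[140:200,210:310],None,fx=6,fy=6)[:350]]);cv2.imwrite('pics/s4.png',o[...,::-1])
E
```

```text
t: 10.85
tcp_pos: [0.4649, 0.1575, 0.1889]
tool_rot: [0.912, 0.41, -0.0, -0.0]
force: [0.4, 0.4, -0.2]
finger_gap: 0.167
gripper_force: 90.6
t: 11.35
tcp_pos: [0.4649, 0.1576, 0.1308]
tool_rot: [0.912, 0.41, -0.0, -0.0]
force: [0.0, -0.6, -0.1]
finger_gap: 0.162
gripper_force: 90.6
t: 11.85
tcp_pos: [0.4658, 0.1582, 0.1228]
tool_rot: [0.912, 0.41, 0.0, 0.0]
force: [-0.5, 0.2, -0.6]
finger_gap: 0.165
gripper_force: 90.6
[0.4658 0.1582 0.1228]
top 386 z by depth 0.13058915182663938
 centre [0.5361 0.2344] res 0.0005961891020697177 58
side 227 z by depth 0.12980838520592206
 centre [0.5337 0.2323] res 0.0017182231825671815 68
t 11.95 tcp [0.4658 0.1582 0.1228] -> [0.4657 0.158  0.1025] world d [-0.0001 -0.0002 -0.0203]
shift units, tool axes now [-0.0057  0.0019  0.5085] turn units [ 0.0003 -0.0004 -0.0006] gap 0.16510148227538957 F [-0.6515 -0.1119 -1.3613]
```

View pics/s4.png

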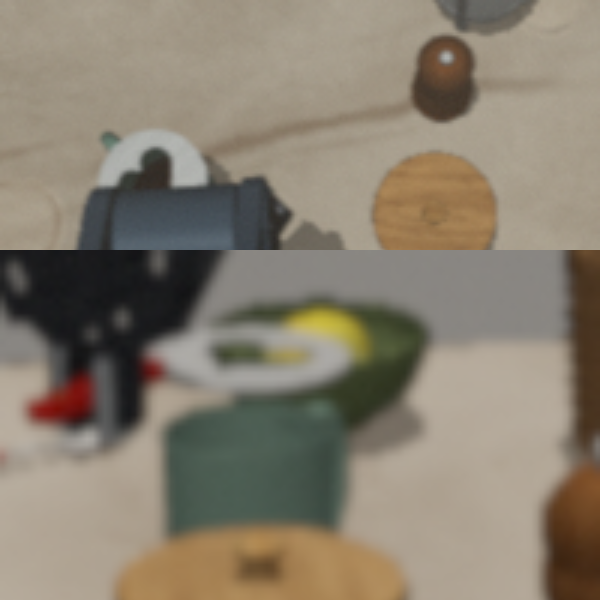

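The disc is 30 mm above the rim and over the mug. The side view shows it at (255,358), clear of the mug rim at (255,420). I lower it the last 2 cm.

```bash
python3 -m crank '0 0 0.1 0 0 0; 0 0 0.1 0 0 0; 0 0 0.1 0 0 0; 0 0 0.1 0 0 0; 0 0 0.05 0 0 0' && python3 -m crank '0 0 0.05 0 0 0; 0 0 0 0 0 0; 0 0 0 0 0 0; 0 0 0 0 0 0; 0 0 0 0 0 0'
python3 - <<'E'
from disc import *
c=np.array([.535,.235])
t=telemetry.sense();z=t['tcp_pos'][2]+.0075
disc('top',z,c);disc('side',z,c)
plan([.4657,.158,.1022+.0187],np.radians(48.5))
N=[]
for n in('top','side'):
    for k in range(4):
        s=snap(n);P=pts(s);h=cv2.cvtColor(s['image'],cv2.COLOR_RGB2HSV)
        m=(h[...,1]<60)&(h[...,2]>95)&(abs(P[...,2]-z)<.012)&(np.hypot(P[...,0]-c[0],P[...,1]-c[1])<.047)
        p=P[m];q=np.linalg.lstsq(np.c_[p[:,:2]-c,np.ones(len(p))],p[:,2],rcond=None)[0];N.append(q)
    print(n,'slopes deg, z at centre',np.degrees(np.mean(N[-4:],0)[:2]),np.std(N[-4:],0),np.mean(N[-4:],0)[2])
s=load('side')['image'];o=np.vstack([cv2.resize(load('top')['image'][170:290,120:320],None,fx=3,fy=3)[:250],cv2.resize(s[140:200,210:310],None,fx=6,fy=6)[:350]]);cv2.imwrite('pics/s5.png',o[...,::-1])
E
```

```text
t: 12.45
tcp_pos: [0.4653, 0.1581, 0.1039]
tool_rot: [0.912, 0.41, -0.0, -0.0]
force: [-0.3, -0.1, -1.2]
finger_gap: 0.163
gripper_force: 90.6
t: 12.95
tcp_pos: [0.4657, 0.1582, 0.1027]
tool_rot: [0.912, 0.41, 0.0, 0.0]
force: [-1.0, 0.2, -0.3]
finger_gap: 0.171
gripper_force: 90.6
top 404 z by depth 0.11008828115452313
 centre [0.5362 0.2345] res 0.0006953587282368424 64
side 266 z by depth 0.1092973079744995
 centre [0.5331 0.2302] res 0.0029002255125193527 84
t 13.05 tcp [0.4656 0.1582 0.1026] -> [0.4657 0.158  0.1022] world d [ 0.0001 -0.0002 -0.0004]
shift units, tool axes now [-0.0024  0.0048  0.0109] turn units [ 0.0001 -0.0001 -0.0005] gap 0.1622740304988179 F [ 0.7131 -0.3109 -0.5708]
top slopes deg, z at centre [-0.3595 -0.2966] [0.0056 0.0041 0.0001] 0.1106313273069055
side slopes deg, z at centre [-0.2788 -0.0881] [0.004  0.0026 0.0001] 0.10928938722359302
```

View pics/s5.png

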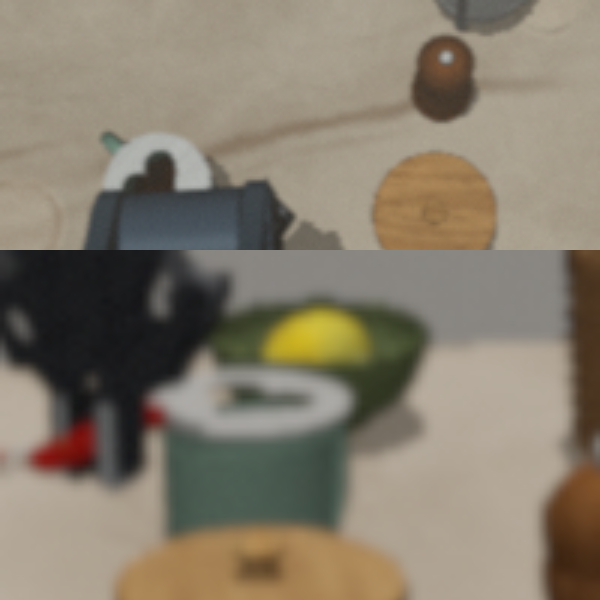

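The disc is level (within about 0.5°), its underside is about 11 mm above the rim, and it is centred to within about 2 mm. Its handle points opposite the mug's handle, and the side view shows it centred over the mug (both near column 255).

```bash
python3 -m crank '0 0 0 0 0 0; 0 0 0 0 0 0; 0 0 0 0 0 0; 0 0 0 0 0 0; 0 0 0 0 0 0' && python3 -c "from station import manip; print(manip.sign_off())"
```

```text
t: 13.95
tcp_pos: [0.4655, 0.1582, 0.1025]
tool_rot: [0.912, 0.41, -0.0, -0.0]
force: [0.3, 0.9, -0.8]
finger_gap: 0.163
gripper_force: 90.6
the job is handed in; nothing more can be done
None
```

The job is handed in: the heart stencil is held level and still about 11 mm above the mug's rim, centred to about 2 mm, with its red handle pointing directly away from the mug's handle.

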